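# Set an easel leg to its length mark and close the cam lever while holding it

### The arm

A 6-joint arm with a two-finger parallel gripper is mounted at the origin on a cart in front of the work surface, level with it; the furniture and walls round the work are solid. World frame = base frame: x ahead of the robot, y to its left, z up, the work surface at z = 0. Lengths are in m, angles in degrees, forces in N, time in s.
With the tool pointing down it reaches from about 0.275 to 0.775 m from the base axis. Payload 14.6 kg.
Tool frame: the origin (TCP) lies between the finger pads; the fingertips stand 25 mm ahead of it and the grasp point (between the pads) lies 6 mm ahead of it; z points along the fingers, y is the line along which they close (so a half turn about z gives the same grasp; the last joint's range is limited). The gripper opens to 85 mm and grips with 20 to 120 N. Pads are 22 mm wide; open, the fingers measure 114 mm over their backs; the gripper's body (76 mm by 85 mm) begins 54 mm behind the grasp point. The pads swing forward as they close: fully open they stand 13 mm farther back than shut.
Start: joints at [-84.471, 15.075, -2.767, 72.158, 0, 81.102], TCP at [0.131, -0.508, 0.256] pointing down, gripper open.
Joint ranges: [-151.79, 151.79], [-50.71, 97.33], [-67.44, 78.34], [-121.81, 120.89], [-77.56, 73.72], [-180, 180]. Speed limits (degrees/s): [108.29, 108.29, 147.25, 159.86, 180, 180].

### API

Orientations are given as a 3x3 rotation matrix whose columns are the frame's x, y, z axes.
In Python, from plant import r gives the robot as it stands. The module is installed in compiled form; this text tells all that it offers.
- The arm moves only by the tool carry_out, never from a script. Its argument "commands" is a list of rows, each a list of 6 numbers: the shift along the tool's x, y, z in mm, then the turn, a rotation vector about the tool's x, y, z in degrees. A call has 1 to 20 rows; each row is the pose to reach, as a shift and turn from the pose commanded when the call began, along the tool's axes at that moment; what a row does not reach only later rows make up. A row lasts 1/8 s, in which the tool goes at most 62.5 mm and 10.7 degrees, less where a joint would pass 70% of its speed; a pose out of reach is approached as far as the arm can. A call with a gripper value outside its range is refused whole. "hand" is the opening, from -1 (shut) to 1 (fully open), set as the call begins (left out, the last holds). The fingers move at their own pace and stop on an object; the grip force is fixed at half the most. Time passes only in rows, so rows that repeat a pose let the fingers close. It gives the time, the measured TCP pose, the force, the opening and the grip force at its end, in the units of the state.
- r.sense(): the state, without advancing time (a new reading comes with each control period).
- r.snapshot(name): name is "scene" or "top" or "wrist"; returns the picture (384x512x3 uint8, red, green, blue); there is no depth.
- r.camera_params(name): a dict with "camera_matrix" (3x3 intrinsics, pixels), "camera_from_world" (4x4, takes a point from world to camera coordinates). Camera axes: x right, y down, z forward; pixel columns grow to the right and rows downward; lengths in m; the calibration is good to about 2 mm. A picture is of the moment at which its call begins: read the wrist's pose just before it. camera_params takes no time and is no camera call; for the wrist camera it gives the pose at the moment of the call.
- r.finish_job(): hands the job in; it is judged then, once.
The state is a dict: "t": time; "q": joint angles; "qvel": joint speeds; "joint_torque": joint torques, N m; "eef_pos": TCP position; "eef_rot": TCP orientation; "ft_force": force on the tool from outside, world axes, zero at the start; "wrist_torque": the same for the moment, N m; "finger_gap": opening from 0.0 (shut) to 1.0 (fully open); "gripper_force": force on a finger pad.
Only numpy, scipy, OpenCV 4.12 (cv2) and the standard library are available. Lean on these libraries where they do the work, as an engineer would, in place of code of your own. Each camera call takes 0.05 s, during which the arm holds its last target. There are 200 camera calls.

### The job

Pull the spring-loaded easel leg out of its tube by the black upright grip post until the yellow pointer on the leg lines up with the tip of the orange index clip, with the red cam lever still open. Then, keeping the pointer at the clip, squeeze the red lever along the leg fully home towards the post by pinching post and lever together. Finish while still holding the leg at the mark with post and closed lever pinched in the fingers (do not let go), and leave the jar, tape roll and eraser where they stand.

Things in the scene. Friction and masses are not known exactly. Their poses are not given: they have to be found in the camera images.
- stand: Fixed wooden cradle board, 100 (x) x 420 (y) x 12 mm, origin at the centre of its underside. Along its y axis, 32 mm above the bench, lies the leg: a dark outer tube on the +y half (black collar 34 mm wide, top 49 mm above the bench, mouth at y = +30 mm) and the bright inner leg (18 mm diameter, top 41 mm above the bench) that slides out to -y.
- leg (a joint): How far the leg is pulled out, m: 0 = fully in, where it starts, 0.10 = stop; grows as the leg moves to the board's -y. A spring draws it in with 4 N at 0 rising to 6 N at 0.10, so it runs back unless held. The spring keeps the post against the finger that pulls it: if both fingers close evenly, the hand must go back (+y) by half the closing to keep the leg at the mark.
- post_grip (a point): Middle of the upper part of the leg's black upright post, at the height to take it: 70 mm above the bench. Post 24 (x) x 10 (along the leg) mm, top 92 mm above the bench, faces 5 mm either side of this point. From above, one finger on its +y face (55 mm free to the collar at the start) pulls the leg out; the other, beyond the red lever on its -y face, squeezes lever to post.
- cam_lever (a joint): How far the red cam lever has slid along the leg towards the post, m: about 0 to 0.004 at the start (open), 0.018 = closed, at its stop. It needs about 3 N to slide, has no spring and stays where it is left. It rides on the leg and moves with it.
- lever_grip (a point): Middle of the red lever's tab, 70 mm above the bench; the tab is 24 (x) x 8 (along the leg) mm, its top 92 mm above the bench. Its centre is 29 mm beyond (-y) that of the post when fully open and 11 mm when closed, so the two measure 38 mm over their outer faces when open and 20 mm when closed.
- leg_pointer (a point): Tip of the yellow pointer that sticks out from the leg at the foot of the grip post towards the board's -x, level with the post's centre along the leg; it moves with the leg.
- clip_tip (a point): Tip of the orange index clip, a 24 x 12 x 16 mm block fixed on the rail in front of the leg (top 31 mm above the bench); x, y axes as the board's. The leg is at the mark when pointer and tip have the same y in the board's frame (the tips pass with a gap of about 1.5 mm in x). The mark lies 40 to 85 mm out from the leg's start.
- jar_madder: Bystander: stoppered glass jar of pink pigment, 27 mm wide, 61 mm tall, standing behind the board; origin at the centre of its underside.
- tape_roll: Bystander: paper tape roll lying flat, 69 mm wide, 18 mm high, in front of the board; origin at the centre of its underside.
- eraser: Bystander: blue and white eraser, 20 x 42 x 12 mm, in front of the board; origin at the centre of its underside.

How it is judged:
By the outcome, as a careful person would: the job done as asked, in the order asked, and still so for the second after the job is handed in, while the arm keeps its last pose, push and grip.
It also fails if it takes over 48 s, if anything falls off the work surface, if the arm or the gripper's body presses on something with over 40 N, if the wrist force passes 120 N, or if a joint passes its speed limit or range.

## Working session

There is one attempt and no reset: what is moved stays moved. The work goes in short steps, Python scripts to look and compute and a tool call to move; the robot and the scene stay as the last step left them, time stands still between calls to the robot, and variables do not carry over. Pictures are saved under pics/ and viewed, at most 10 in all, crops included, and the job is handed in when it is done.

Besides the shell and the picture viewer there is one more tool, called after "Call:" in YAML: its name, and indented under it one key for each argument. carry_out: Moves the arm, as the interface text tells. Its arguments: {"type":"object","properties":{"commands":{"type":"array"},"hand":{"type":"number"}},"required":["commands"]}

```bash
mkdir -p pics; python3 - <<'E'
from plant import r
import cv2,numpy as np
np.set_printoptions(precision=4,suppress=True)
s=r.sense();print(s['t'],s['eef_pos'],s['eef_rot'],s['finger_gap'],s['ft_force'])
for n in("scene","top"):
    cv2.imwrite(f"pics/{n}0.png",r.snapshot(n)[:,:,::-1]);p=r.camera_params(n);print(p['camera_matrix'],p['camera_from_world'])
E
```

```text
0.0 [ 0.1308 -0.5082  0.2558] [[ 0.9685  0.2491 -0.0001]
 [ 0.2491 -0.9685  0.0011]
 [ 0.0002 -0.0011 -1.    ]] 0.9999932825969478 [ 0.1892 -0.7273  0.234 ]
[[410.4916   0.     260.6186]
 [  0.     410.4916 194.3312]
 [  0.       0.       1.    ]] [[-0.6652 -0.7466  0.0116  0.4046]
 [-0.5654  0.4935 -0.6608  0.3236]
 [ 0.4876 -0.4462 -0.7504  0.6621]
 [ 0.      0.      0.      1.    ]]
[[414.0553   0.     259.7823]
 [  0.     414.0553 189.7551]
 [  0.       0.       1.    ]] [[ 0.0261 -0.9996  0.0052  0.0429]
 [-0.9968 -0.0264 -0.0752  0.5412]
 [ 0.0754 -0.0033 -0.9972  0.8705]
 [ 0.      0.      0.      1.    ]]
```

View pics/top0.png

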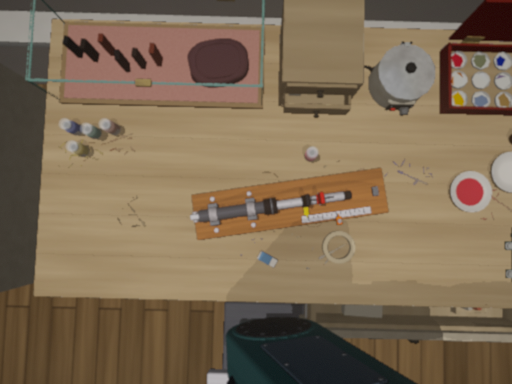

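View pics/scene0.png

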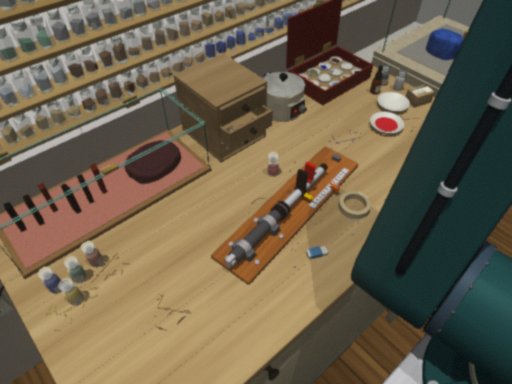

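The top picture shows the board from about (193,216) to (387,190), with the tube on the left. The post and lever are near (310–325,199) and the clip is near (338,219). I'll enlarge this area.

```bash
python3 - <<'E'
import cv2
a=cv2.imread("pics/top0.png")[165:245,185:395]
b=cv2.imread("pics/top0.png")[180:230,290:390]
cv2.imwrite("pics/c1.png",cv2.resize(b,None,fx=8,fy=8,interpolation=cv2.INTER_CUBIC))
s=cv2.imread("pics/scene0.png")[145:275,210:365]
cv2.imwrite("pics/c2.png",cv2.resize(a,None,fx=3.8,fy=3.8,interpolation=cv2.INTER_CUBIC))
E
```

```text
(no output)
```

View pics/c1.png

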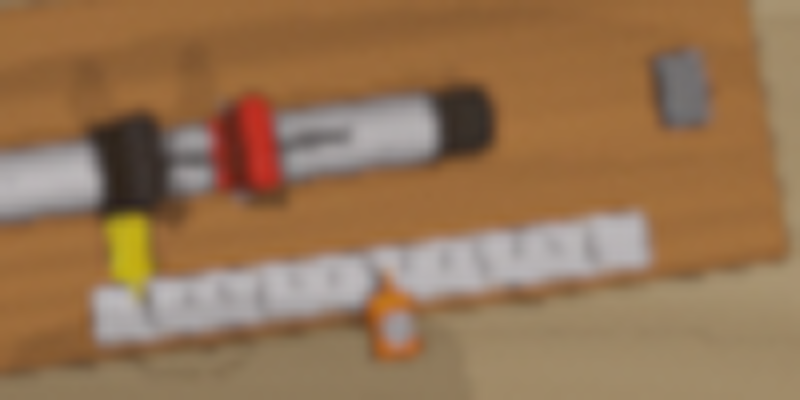

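View pics/c2.png

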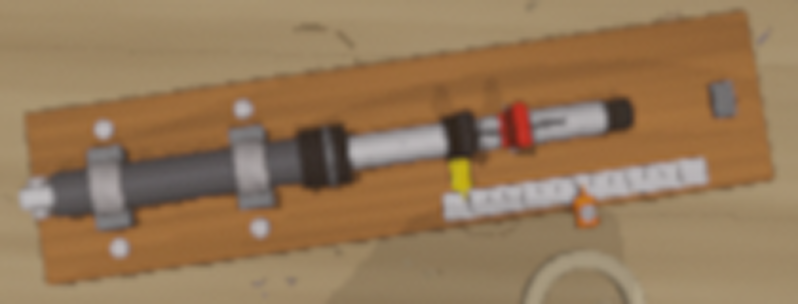

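The crops show (c1 pixels) the pointer tip at (138,293), the clip tip at (384,270), the red tab top at (262,142) and the post top at about (143,158). The c2 board corners are (25,112), (745,10), (775,180) and (45,283).

```bash
cat > h.py <<'E'
import numpy as np,cv2
from plant import r
np.set_printoptions(precision=4,suppress=True)
def ray(P,uv,z):
    K,T=P['camera_matrix'],P['camera_from_world'];R,t=T[:3,:3],T[:3,3]
    c=-R.T@t;d=R.T@np.linalg.solve(K,[uv[0],uv[1],1]);return c+d*(z-c[2])/d[2]
def proj(P,X):
    X=np.atleast_2d(X);T=P['camera_from_world'];c=X@T[:3,:3].T+T[:3,3];p=c@P['camera_matrix'].T;return p[:,:2]/p[:,2:]
E
python3 - <<'E'
from h import *
P=r.camera_params('top')
c1=lambda x,y:(290+(x+.5)/8-.5,180+(y+.5)/8-.5)
c2=lambda x,y:(185+(x+.5)/3.8-.5,165+(y+.5)/3.8-.5)
C=np.array([ray(P,c2(*p),.012) for p in[(25,112),(745,10),(775,180),(45,283)]])
print(C, np.linalg.norm(C-np.roll(C,-1,0),axis=1)); o=C.mean(0)
y=(C[0]+C[3]-C[1]-C[2])[:2];y/=np.linalg.norm(y);x=np.array([y[1],-y[0]])
print('o',o,'y',y,np.degrees(np.arctan2(-y[0],y[1])))
for n,p,z in[('ptr',c1(138,293),.032),('clip',c1(384,270),.028),('red',c1(262,142),.092),('post',c1(143,158),.092),('collar',c2(347,155),.04),('legend',c1(492,118),.032)]:
    w=ray(P,p,z);print(n,w,(w[:2]-o[:2])@x,(w[:2]-o[:2])@y)
E
```

```text
[[ 0.5272  0.2055  0.012 ]
 [ 0.5968 -0.2055  0.012 ]
 [ 0.4996 -0.223   0.012 ]
 [ 0.4306  0.1904  0.012 ]] [0.4168 0.0987 0.4192 0.0978]
o [ 0.5135 -0.0081  0.012 ] y [-0.1659  0.9861] 9.550552019126366
ptr [ 0.4857 -0.0436  0.032 ] -0.03338204896284841 -0.03038414900076513
clip [ 0.4935 -0.1094  0.028 ] -0.036530405890935085 -0.09652169396225403
red [ 0.5228 -0.0665  0.092 ] -0.0005459266356950816 -0.059118824649417714
post [ 0.5181 -0.0372  0.092 ] -0.0003456385046163812 -0.029402634292118774
collar [0.5064 0.0225 0.04  ] -0.0019732776440516396 0.03137297159771054
legend [ 0.5345 -0.1368  0.032 ] -0.0007013800457570859 -0.130370147762078
```

Call:
carry_out:
  commands:
    - [50,-35,0,0,0,0]
    - [100,-70,0,0,0,0]
    - [150,-105,0,0,0,1]
    - [200,-140,0,0,0,2]
    - [250,-175,0,0,0,3]
    - [300,-210,0,0,0,4]
    - [350,-246,20,0,0,4.9]
    - [400,-281,40,0,0,4.9]
    - [450,-316,60,0,0,4.9]
    - [491.5,-345,80,0,0,4.9]
    - [491.5,-345,80,0,0,4.9]
    - [491.5,-345,80,0,0,4.9]
    - [491.5,-345,80,0,0,4.9]
  hand: 1

```text
t: 1.72
eef_pos: [0.5205, -0.0528, 0.1768]
eef_rot: [[0.986, 0.164, 0.001], [0.164, -0.986, -0.0], [0.001, 0.0, -1.0]]
ft_force: [-0.4, 0.2, -0.7]
finger_gap: 0.997
gripper_force: 0.0
```

```bash
python3 - <<'E'
from h import *
s=r.sense();print(s['t'],s['eef_pos'],s['eef_rot'],s['finger_gap'],s['ft_force'])
P=r.camera_params('wrist');print(P)
im=r.snapshot('wrist');cv2.imwrite("pics/w1.png",im[:,:,::-1])
np.savez('w1.npz',**P)
E
```

```text
1.725 [ 0.5205 -0.0528  0.1768] [[ 0.9864  0.1641  0.0006]
 [ 0.1642 -0.9864 -0.0003]
 [ 0.0005  0.0004 -1.    ]] 0.9968657674899131 [-0.4245  0.187  -0.7356]
{'camera_matrix': array([[281.0153,   0.    , 250.1131],
       [  0.    , 281.0153, 190.0573],
       [  0.    ,   0.    ,   1.    ]]), 'camera_from_world': array([[ 0.1635, -0.9865,  0.0009, -0.1378],
       [-0.9418, -0.1558,  0.2981,  0.4658],
       [-0.2939, -0.0496, -0.9545,  0.4547],
       [ 0.    ,  0.    ,  0.    ,  1.    ]])}
```

View pics/w1.png

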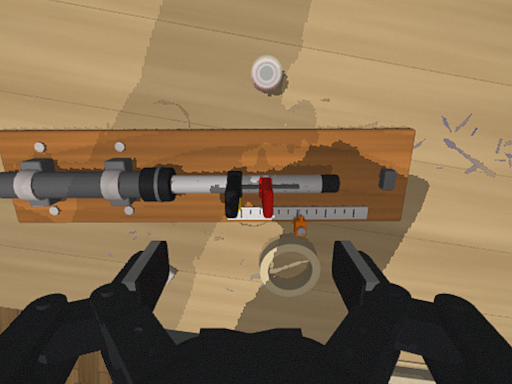

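The wrist view shows the post at about (233,195), the red lever at (266,197), the clip tip at about (300,217) and the collar mouth at about (174,184). I'll draw the predicted points on an enlarged crop to check them.

```bash
python3 - <<'E'
from h import *
P=dict(np.load('w1.npz'))
o=np.array([.5135,-.0081]);y=np.array([-.1659,.9861]);x=np.array([y[1],-y[0]])
W=lambda bx,by,z:np.r_[o+bx*x+by*y,z]
im=cv2.imread('pics/w1.png')[160:250,165:345];im=cv2.resize(im,None,fx=4.4,fy=4.4,interpolation=cv2.INTER_CUBIC)
pts=[W(sx*.012,-.03+sy*.005,.092) for sx in(-1,1) for sy in(-1,1)]+[W(sx*.012,-.059+sy*.004,.092) for sx in(-1,1) for sy in(-1,1)]+[W(-.0365,-.0965,.028),W(-.0335,-.03,.032)]+[W(s*.017,.03,.032) for s in(-1,1)]
for p in proj(P,pts):
    q=((p-[165,160]+.5)*4.4-.5).round().astype(int);cv2.circle(im,tuple(map(int,q)),2,(0,255,0),-1);print(p,q)
cv2.imwrite('pics/w1c.png',im)
E
```

```text
[236.4276 218.4551] [316 259]
[223.6506 218.489 ] [260 259]
[235.8894 189.1553] [314 130]
[222.6829 189.1901] [256 130]
[272.2021 218.3604] [473 258]
[261.981  218.3874] [428 259]
[272.8665 189.0579] [476 130]
[262.3017 189.0858] [430 130]
[299.6106 215.7608] [594 247]
[234.5432 214.7064] [308 242]
[173.728  199.4205] [ 40 175]
[170.758  165.8145] [27 27]
```

View pics/w1c.png

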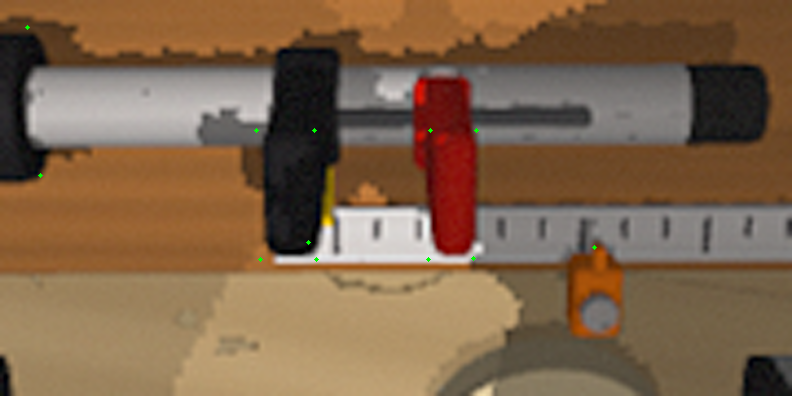

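The prediction fits to about 1 mm. Next I'll descend with the fingers straddling post and lever, then close partly to about 52 mm.

Call:
carry_out:
  commands:
    - [0,0,25,0,0,0]
    - [0,0,50,0,0,0]
    - [0,0,75,0,0,0]
    - [0,0,95,0,0,0]
    - [0,0,102,0,0,0]
    - [0,0,102,0,0,0]
  hand: 1

```text
t: 2.52
eef_pos: [0.5208, -0.0524, 0.0746]
eef_rot: [[0.986, 0.165, 0.0], [0.165, -0.986, -0.0], [0.0, 0.0, -1.0]]
ft_force: [0.9, -0.3, 0.3]
finger_gap: 1.003
gripper_force: 0.0
```

Call:
carry_out:
  commands:
    - [0,0,0,0,0,0]
    - [0,0,0,0,0,0]
    - [0,0,0,0,0,0]
    - [0,0,0,0,0,0]
  hand: 0.25

```text
t: 3.02
eef_pos: [0.5209, -0.0519, 0.0744]
eef_rot: [[0.986, 0.166, 0.0], [0.166, -0.986, -0.0], [0.0, 0.0, -1.0]]
ft_force: [0.8, -0.4, 0.3]
finger_gap: 0.619
gripper_force: 0.0
```

Call:
carry_out:
  commands:
    - [0,3,0,0,0,0]
    - [0,6,0,0,0,0]
    - [0,10,0,0,0,0]
    - [0,15,0,0,0,0]
    - [0,20,0,0,0,0]
    - [0,26,0,0,0,0]
    - [0,32,0,0,0,0]
    - [0,38,0,0,0,0]
    - [0,44,0,0,0,0]
    - [0,50,0,0,0,0]
    - [0,56,0,0,0,0]
    - [0,61,0,0,0,0]
    - [0,65,0,0,0,0]
    - [0,67,0,0,0,0]
    - [0,68,0,0,0,0]
    - [0,68,0,0,0,0]
    - [0,68,0,0,0,0]

```text
t: 5.15
eef_pos: [0.5322, -0.1187, 0.0742]
eef_rot: [[0.986, 0.166, 0.0], [0.166, -0.986, 0.001], [0.0, -0.001, -1.0]]
ft_force: [2.1, 3.9, -0.3]
finger_gap: 0.626
gripper_force: 2.3
```

```bash
python3 - <<'E'
from h import *
s=r.sense();print(s['t'],s['eef_pos'],s['finger_gap'],s['ft_force'])
ims=[]
for n in('wrist','top'):
    P=r.camera_params(n);im=r.snapshot(n)[:,:,::-1];cv2.imwrite(f"pics/{n}2.png",im);np.savez(n+'2.npz',**P)
    c=proj(P,[.4935,-.1094,.03])[0];print(n,c)
    u,v=(c-[32,24]).astype(int)
    u=max(0,min(u,512-64));v=max(0,min(v,384-48));print(u,v)
    h=40 if n=='wrist' else 48
    k=im[v:v+48,u:u+64];ims.append(cv2.resize(k,(400,300),interpolation=cv2.INTER_CUBIC))
W=cv2.resize(cv2.imread('pics/wrist2.png'),(400,300),interpolation=cv2.INTER_AREA)
S=r.snapshot('scene')[:,:,::-1];cv2.imwrite('pics/scene2.png',S)
P=r.camera_params('scene');c=proj(P,[.4935,-.1094,.03])[0];u,v=(c-[32,24]).astype(int);print('scene',c,u,v)
S=cv2.resize(S[v:v+48,u:u+64],(400,300),interpolation=cv2.INTER_CUBIC)
cv2.imwrite('pics/m2.png',np.vstack([np.hstack(ims),np.hstack([W,S])]))
E
```

```text
5.15 [ 0.5322 -0.1187  0.0742] 0.6256092186640299 [ 2.119   3.8624 -0.2949]
wrist [226.3652 276.9476]
194 252
top [337.7531 213.3107]
305 189
scene [330.5603 181.4009] 298 157
```

View pics/m2.png

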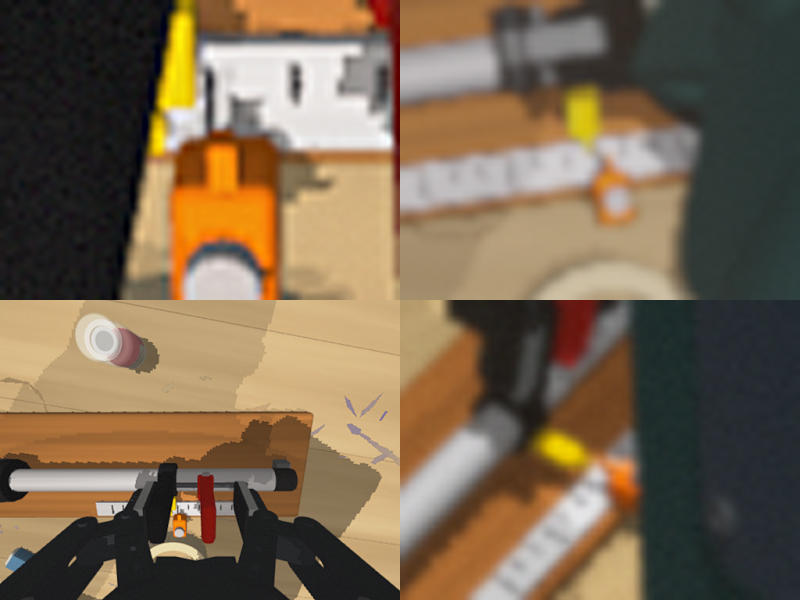

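Here the pointer (top panel, tip about (593,148)) is still short of the clip tip (604,160), and the lever is still open. Next I'll measure the gap along the board.

```bash
python3 - <<'E'
from h import *
o=np.array([.5135,-.0081]);y=np.array([-.1659,.9861])
P=dict(np.load('wrist2.npz'));T=dict(np.load('top2.npz'))
B=lambda w:(w[:2]-o)@y
a=lambda x,y:(194+(x+.5)/6.25-.5,252+(y+.5)/6.25-.5)
b=lambda x,y:(305+(x-400+.5)/6.25-.5,189+(y+.5)/6.25-.5)
print('wrist edge',B(ray(P,a(195,60),.033)),'clip',B(ray(P,a(222,138),.031)))
for z in(.028,.032):print('top ptr',B(ray(T,b(592,148),z)),B(ray(T,b(583,90),z)),'clip',B(ray(T,b(604,158),z)))
im=cv2.imread('pics/wrist2.png')
h=cv2.cvtColor(im,cv2.COLOR_BGR2HSV)
for v in range(250,280):
    m=np.where((abs(h[v,:,0].astype(int)-28)<7)&(h[v,:,1]>150)&(h[v,:,2]>100))[0];m=m[(m>200)&(m<250)]
    if len(m):print(v,m.min(),m.max(),B(ray(P,(m.max()+.5,v),.033)))
E
```

```text
wrist edge -0.09615395024203247 clip -0.09855713664428373
top ptr -0.0921374304099773 -0.09213178153745098 clip -0.09565959079111691
top ptr -0.09138276195311948 -0.09137713874340117 clip -0.09488892117205014
251 223 224 -0.09618027638585294
252 222 224 -0.09616012565908504
253 222 224 -0.09613992678327923
254 221 224 -0.09611967958565491
255 221 224 -0.09609938389260385
256 221 225 -0.09672173712298053
257 221 224 -0.09605864632162017
258 221 224 -0.0960382040922878
259 221 224 -0.09601771266471908
260 220 224 -0.09599717186109219
261 220 224 -0.09597658150272735
262 220 224 -0.0959559414100816
263 220 224 -0.0959352514027436
264 220 224 -0.09591451129942832
265 219 224 -0.09589372091797185
266 219 224 -0.09587288007532599
267 219 224 -0.09585198858755284
268 219 224 -0.0958310462698195
269 219 220 -0.09319853139464446
270 218 219 -0.0925206195206652
271 218 220 -0.09315001335927625
272 218 220 -0.09312566537305436
273 218 219 -0.09244517493221159
274 218 219 -0.0924199034617081
275 218 219 -0.0923945699758897
276 218 219 -0.09236917424620081
```

Call:
carry_out:
  commands:
    - [0,1.5,0,0,0,0]
    - [0,3,0,0,0,0]
    - [0,4.5,0,0,0,0]
    - [0,4.5,0,0,0,0]
    - [0,4.5,0,0,0,0]

```text
t: 5.92
eef_pos: [0.533, -0.1231, 0.0743]
eef_rot: [[0.986, 0.166, 0.0], [0.166, -0.986, 0.001], [0.001, -0.001, -1.0]]
ft_force: [1.2, 5.2, 0.7]
finger_gap: 0.629
gripper_force: 2.3
```

```bash
cat > look.py <<'E'
from h import *
import sys
k=sys.argv[1]
s=r.sense();print(s['t'],s['eef_pos'],s['finger_gap'],s['gripper_force'],s['ft_force'])
P=r.camera_params('wrist');im=r.snapshot('wrist')[:,:,::-1];np.savez(f'wrist{k}.npz',**P);cv2.imwrite(f'pics/wrist{k}.png',im)
T=r.camera_params('top');t=r.snapshot('top')[:,:,::-1];cv2.imwrite(f'pics/top{k}.png',t)
c=proj(P,[.4935,-.1094,.03])[0];u,v=int(c[0]-40),int(c[1]-36);print('wrist off',u,v)
A=cv2.resize(im[v:v+60,u:u+80],(480,360),interpolation=cv2.INTER_CUBIC)
# rectified top view: 0.2 mm/px, board frame, z=30mm; horizontal = -y, centred at by=-.0965
o=np.array([.5135,-.0081]);y=np.array([-.1659,.9861]);x=np.array([y[1],-y[0]])
g=[(-.125,-.005),(-.065,-.005),(-.065,-.05),(-.125,-.05)]
src=proj(T,[np.r_[o+by*y+bx*x,.03] for by,bx in g]).astype('f4')
H=cv2.getPerspectiveTransform(src,np.float32([[300,0],[0,0],[0,225],[300,225]]))
def rect(i):return cv2.resize(cv2.warpPerspective(np.ascontiguousarray(i),H,(300,225),flags=cv2.INTER_CUBIC),(320,240))
C=np.zeros((480,800,3),'u1');C[:360,:480]=A;C[:240,480:]=rect(t);C[240:,480:]=rect(cv2.imread('pics/top0.png'))
cv2.imwrite(f'pics/m{k}.png',C)
E
python3 look.py 3
```

```text
5.925 [ 0.533  -0.1231  0.0743] 0.6292355105164139 2.3466313630342484 [1.2177 5.2336 0.6661]
wrist off 179 240
```

View pics/m3.png

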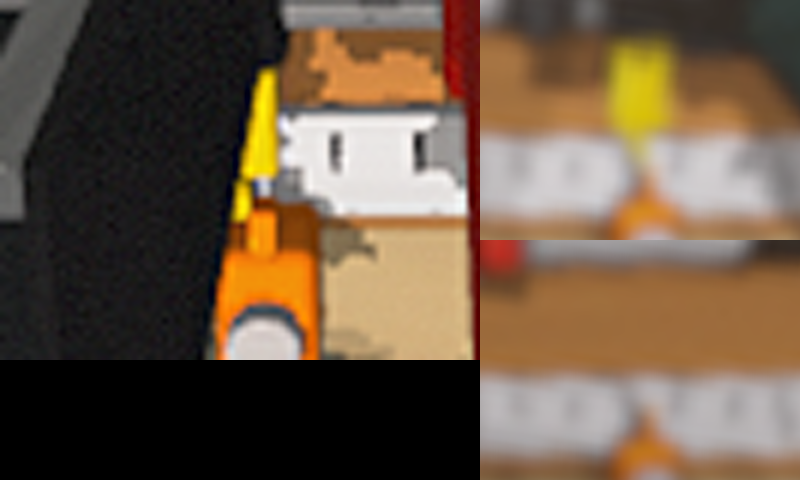

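Top and wrist views together put the pointer about 1.5 mm short. I'll move 1.5 mm, then squeeze in small steps, backing off half of each closing.

Call:
carry_out:
  commands:
    - [0,1,0,0,0,0]
    - [0,1.5,0,0,0,0]
    - [0,1.5,0,0,0,0]

```text
t: 6.4
eef_pos: [0.5332, -0.1245, 0.0742]
eef_rot: [[0.986, 0.166, 0.0], [0.166, -0.986, 0.001], [0.001, -0.001, -1.0]]
ft_force: [2.1, 5.5, -0.2]
finger_gap: 0.627
gripper_force: 2.7
```

Call:
carry_out:
  commands:
    - [0,-2.1,0,0,0,0]
    - [0,-2.1,0,0,0,0]
  hand: 0.15

```text
t: 6.65
eef_pos: [0.5328, -0.1224, 0.0743]
eef_rot: [[0.986, 0.166, 0.0], [0.166, -0.986, 0.001], [0.0, -0.001, -1.0]]
ft_force: [0.5, 6.4, 2.1]
finger_gap: 0.572
gripper_force: 3.0
```

Call:
carry_out:
  commands:
    - [0,-2.1,0,0,0,0]
    - [0,-2.1,0,0,0,0]
  hand: 0.05

```text
t: 6.9
eef_pos: [0.5324, -0.1203, 0.0744]
eef_rot: [[0.986, 0.166, 0.0], [0.166, -0.986, 0.001], [0.0, -0.001, -1.0]]
ft_force: [-0.9, 5.2, 3.5]
finger_gap: 0.53
gripper_force: 3.0
```

Call:
carry_out:
  commands:
    - [0,-2.1,0,0,0,0]
    - [0,-2.1,0,0,0,0]
    - [0,-2.1,0,0,0,0]
  hand: -0.05

```text
t: 7.28
eef_pos: [0.532, -0.1183, 0.0743]
eef_rot: [[0.986, 0.166, 0.0], [0.166, -0.986, 0.001], [0.0, -0.001, -1.0]]
ft_force: [0.5, 6.8, 4.3]
finger_gap: 0.478
gripper_force: 3.0
```

```bash
python3 look.py 4; python3 - <<'E'
import cv2,numpy as np
im=cv2.imread('pics/wrist4.png');h=cv2.cvtColor(im,cv2.COLOR_BGR2HSV).astype(int)
for v in range(250,290,2):
    y=np.where((abs(h[v,:,0]-28)<7)&(h[v,:,1]>150)&(h[v,:,2]>80))[0];y=y[(y>190)&(y<270)]
    o=np.where((abs(h[v,:,0]-14)<4)&(h[v,:,1]>215)&(h[v,:,2]>100))[0];o=o[(o>190)&(o<270)]
    print(v,(y.min(),y.max()) if len(y) else '',(o.min(),o.max()) if len(o) else '')
E
```

```text
7.275 [ 0.532  -0.1183  0.0743] 0.4776696529904373 2.9625391960144043 [0.473  6.8082 4.2977]
wrist off 186 240
250  
252 (np.int64(233), np.int64(234)) 
254 (np.int64(233), np.int64(234)) 
256 (np.int64(232), np.int64(234)) 
258 (np.int64(232), np.int64(234)) 
260 (np.int64(232), np.int64(234)) 
262 (np.int64(231), np.int64(234)) 
264 (np.int64(231), np.int64(234)) 
266 (np.int64(231), np.int64(234)) 
268 (np.int64(231), np.int64(233)) 
270  
272  
274  (np.int64(231), np.int64(237))
276  (np.int64(230), np.int64(238))
278  (np.int64(230), np.int64(238))
280  (np.int64(229), np.int64(238))
282  (np.int64(229), np.int64(238))
284  (np.int64(229), np.int64(238))
286  (np.int64(229), np.int64(238))
288  (np.int64(228), np.int64(238))
```

```bash
cat > meas.py <<'E'
from h import *
import sys
o=np.array([.5135,-.0081]);y=np.array([-.1659,.9861]);x=np.array([y[1],-y[0]])
T=r.camera_params('top')
def cen(f,hue,tol,sat):
    h=cv2.cvtColor(cv2.imread(f),cv2.COLOR_BGR2HSV).astype(int)[195:235,295:350]
    m=(abs(h[...,0]-hue)<=tol)&(h[...,1]>sat)&(h[...,2]>110)
    n,l,st,ce=cv2.connectedComponentsWithStats(m.astype('u1'));i=1+st[1:,4].argmax();ce=ce[i]
    return ce+[295,195],st[i,4]
for f in ['pics/top0.png']+['pics/top%s.png'%k for k in sys.argv[1:]]:
    for n,a in(('yellow',(28,5,170)),('orange',(11,5,200))):
        c,k=cen(f,*a);print(f,n,c,k,*[((ray(T,c,z)[:2]-o)@np.c_[x,y]*1e3).round(1) for z in(.028,.031,.036)])
E
python3 meas.py 3 4
python3 - <<'E'
import cv2
im=cv2.imread('pics/wrist4.png')
for v in (262,268,270,271,272,273,274,276):print(v,[tuple(map(int,p)) for p in im[v,226:242,::-1]])
E
```

```text
pics/top0.png yellow [305.6829 210.3171] 41 [-20.7 -30.4] [-20.7 -30. ] [-20.8 -29.4]
pics/top0.png orange [337.5  217.75] 4 [-45.8 -95. ] [-45.7 -94.4] [-45.6 -93.4]
pics/top3.png yellow [335.725 206.3  ] 40 [-21.2 -95. ] [-21.2 -94.4] [-21.3 -93.4]
pics/top3.png orange [339. 217.] 1 [-44.6 -98.4] [-44.6 -97.8] [-44.5 -96.8]
pics/top4.png yellow [336.4595 206.2973] 37 [-21.4 -96.5] [-21.5 -95.9] [-21.5 -95. ]
pics/top4.png orange [339. 217.] 1 [-44.6 -98.4] [-44.6 -97.8] [-44.5 -96.8]
262 [(19, 21, 16), (20, 19, 21), (17, 18, 19), (13, 17, 15), (10, 9, 30), (119, 95, 7), (236, 194, 9), (251, 224, 3), (199, 157, 0), (184, 178, 181), (241, 239, 245), (236, 233, 232), (235, 232, 230), (237, 235, 232), (226, 223, 221), (156, 152, 150)]
268 [(15, 18, 14), (27, 24, 23), (25, 24, 24), (16, 18, 25), (41, 33, 14), (185, 150, 0), (253, 215, 0), (238, 200, 0), (195, 164, 91), (131, 129, 133), (195, 189, 190), (240, 237, 236), (234, 231, 229), (236, 232, 231), (228, 224, 223), (184, 177, 177)]
270 [(21, 24, 25), (26, 28, 23), (19, 24, 27), (7, 5, 10), (43, 44, 49), (92, 92, 102), (115, 114, 126
[... 703 characters left out ...]
18), (17, 22, 23), (10, 16, 15), (79, 39, 14), (125, 60, 1), (124, 81, 64), (121, 101, 101), (120, 102, 98), (115, 93, 92), (113, 92, 89), (105, 88, 83), (119, 114, 112), (140, 140, 139), (132, 130, 129), (187, 183, 178)]
274 [(23, 22, 23), (24, 25, 27), (17, 22, 22), (9, 10, 25), (88, 42, 14), (129, 59, 4), (116, 56, 1), (119, 52, 0), (122, 55, 0), (120, 53, 0), (119, 50, 0), (115, 56, 16), (123, 98, 89), (143, 141, 138), (179, 177, 178), (232, 231, 232)]
276 [(27, 27, 31), (20, 20, 24), (15, 17, 24), (46, 30, 28), (224, 117, 8), (255, 146, 10), (125, 60, 10), (117, 57, 10), (127, 64, 10), (127, 63, 10), (123, 61, 9), (119, 58, 5), (113, 57, 13), (101, 61, 30), (106, 70, 36), (112, 71, 37)]
```

Call:
carry_out:
  commands:
    - [0,-1,0,0,0,0]
    - [0,-1.9,0,0,0,0]
    - [0,-1.9,0,0,0,0]
  hand: -0.15

```text
t: 7.75
eef_pos: [0.5317, -0.1165, 0.0744]
eef_rot: [[0.986, 0.166, 0.0], [0.166, -0.986, 0.0], [0.0, -0.0, -1.0]]
ft_force: [-0.4, 5.2, 5.1]
finger_gap: 0.423
gripper_force: 5.7
```

Call:
carry_out:
  commands:
    - [0,-1,0,0,0,0]
    - [0,-1.9,0,0,0,0]
    - [0,-1.9,0,0,0,0]
  hand: -0.25

```text
t: 8.12
eef_pos: [0.5314, -0.1147, 0.0746]
eef_rot: [[0.986, 0.166, 0.0], [0.166, -0.986, 0.0], [0.0, -0.0, -1.0]]
ft_force: [-1.5, 5.6, 7.0]
finger_gap: 0.376
gripper_force: 5.7
```

```bash
python3 look.py 5; python3 meas.py 5|grep top5
```

```text
8.125 [ 0.5314 -0.1147  0.0746] 0.37637465046728247 5.681723915040493 [-1.5176  5.6319  6.9718]
wrist off 192 240
pics/top5.png yellow [336.7812 206.4062] 32 [-21.8 -97.2] [-21.8 -96.6] [-21.8 -95.6]
pics/top5.png orange [339. 217.] 1 [-44.6 -98.4] [-44.6 -97.8] [-44.5 -96.8]
```

View pics/m5.png

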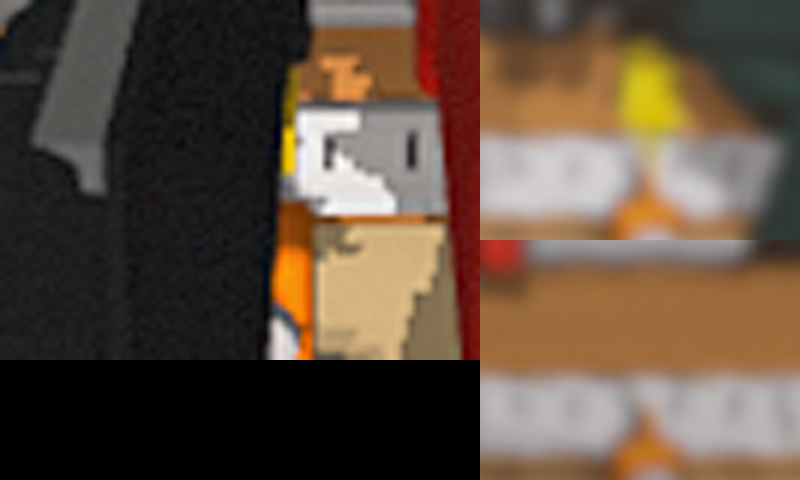

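The top view puts the pointer axis (650) at the clip axis (646–648). The wrist view gives 3.9 mm from pointer edge to clip centre, about the pointer's half width. The leg is at the mark, so I'll keep squeezing.

Call:
carry_out:
  commands:
    - [0,-1,0,0,0,0]
    - [0,-2.1,0,0,0,0]
    - [0,-2.1,0,0,0,0]
  hand: -0.35

```text
t: 8.6
eef_pos: [0.5311, -0.1126, 0.0746]
eef_rot: [[0.986, 0.166, 0.0], [0.166, -0.986, 0.0], [0.0, -0.0, -1.0]]
ft_force: [-2.4, 5.7, 7.9]
finger_gap: 0.327
gripper_force: 5.7
```

Call:
carry_out:
  commands:
    - [0,-1,0,0,0,0]
    - [0,-2.1,0,0,0,0]
    - [0,-2.1,0,0,0,0]
  hand: -0.45

```text
t: 8.98
eef_pos: [0.5308, -0.1106, 0.0746]
eef_rot: [[0.986, 0.166, 0.0], [0.166, -0.986, 0.0], [0.0, -0.0, -1.0]]
ft_force: [-0.2, 5.7, 8.9]
finger_gap: 0.271
gripper_force: 5.7
```

Call:
carry_out:
  commands:
    - [0,-1.7,0,0,0,0]
    - [0,-1.7,0,0,0,0]
    - [0,-1.7,0,0,0,0]
    - [0,-1.7,0,0,0,0]
    - [0,-1.7,0,0,0,0]
  hand: -1

```text
t: 9.6
eef_pos: [0.5306, -0.1093, 0.0749]
eef_rot: [[0.986, 0.166, 0.001], [0.166, -0.986, -0.001], [0.0, 0.001, -1.0]]
ft_force: [-2.9, 6.2, 10.7]
finger_gap: 0.208
gripper_force: 59.0
```

```bash
python3 look.py 6; python3 meas.py 5 6|grep -v top0
```

```text
9.6 [ 0.5306 -0.1093  0.0749] 0.2079338234946788 59.046884179115295 [-2.9143  6.2192 10.7423]
wrist off 200 240
pics/top5.png yellow [336.7812 206.4062] 32 [-21.8 -97.2] [-21.8 -96.6] [-21.8 -95.6]
pics/top5.png orange [339. 217.] 1 [-44.6 -98.4] [-44.6 -97.8] [-44.5 -96.8]
pics/top6.png yellow [337.0769 207.2308] 26 [-23.6 -97.5] [-23.6 -96.9] [-23.6 -96. ]
pics/top6.png orange [339. 217.] 1 [-44.6 -98.4] [-44.6 -97.8] [-44.5 -96.8]
```

View pics/m6.png

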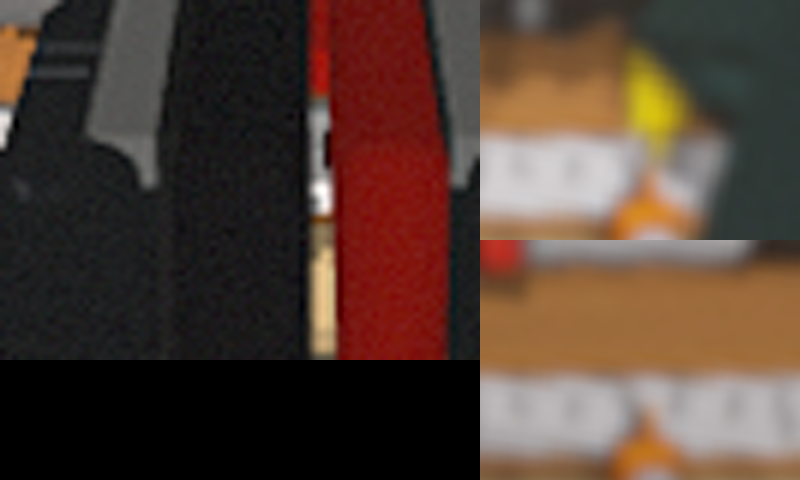

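The lever is closed: the visible gap is about 2 mm as expected, at 59 N grip. In the top view the pointer (about 655) is now about 1.2 mm past the clip tip (about 647), which agrees with the uncompensated last closing. I'll move back by that much.

Call:
carry_out:
  commands:
    - [0,-0.6,0,0,0,0]
    - [0,-1.1,0,0,0,0]
    - [0,-1.1,0,0,0,0]
    - [0,-1.1,0,0,0,0]
    - [0,-1.1,0,0,0,0]

```text
t: 10.32
eef_pos: [0.5305, -0.1083, 0.0749]
eef_rot: [[0.986, 0.166, 0.001], [0.166, -0.986, -0.001], [0.0, 0.001, -1.0]]
ft_force: [-2.4, 5.2, 10.5]
finger_gap: 0.212
gripper_force: 58.7
```

```bash
python3 look.py 7; python3 meas.py 3 5 6 7|grep yellow
python3 - <<'E'
import cv2,numpy as np
# left-edge position (half level) of yellow body and of tip in rectified top views, 5.33 px/mm, rows
for k in '3567':
    h=cv2.imread(f'pics/m{k}.png')[:240,480:].astype(int);y=np.minimum(h[...,2],h[...,1])-h[...,0]
    print(k,[(v,*np.where(y[v,60:260]>.5*y[v,100:230].max())[0][[0,-1]]+60) for v in(80,100,120,130,150,155)])
E
```

```text
10.325 [ 0.5305 -0.1083  0.0749] 0.2122400158218175 58.745455741882324 [-2.3995  5.2063 10.5249]
wrist off 201 240
pics/top0.png yellow [305.6829 210.3171] 41 [-20.7 -30.4] [-20.7 -30. ] [-20.8 -29.4]
pics/top3.png yellow [335.725 206.3  ] 40 [-21.2 -95. ] [-21.2 -94.4] [-21.3 -93.4]
pics/top5.png yellow [336.7812 206.4062] 32 [-21.8 -97.2] [-21.8 -96.6] [-21.8 -95.6]
pics/top6.png yellow [337.0769 207.2308] 26 [-23.6 -97.5] [-23.6 -96.9] [-23.6 -96. ]
pics/top7.png yellow [336.8261 207.5652] 23 [-24.2 -96.9] [-24.2 -96.3] [-24.2 -95.3]
3 [(80, np.int64(130), np.int64(189)), (100, np.int64(128), np.int64(190)), (120, np.int64(128), np.int64(192)), (130, np.int64(134), np.int64(181)), (150, np.int64(148), np.int64(169)), (155, np.int64(150), np.int64(170))]
5 [(80, np.int64(141), np.int64(194)), (100, np.int64(139), np.int64(198)), (120, np.int64(140), np.int64(203)), (130, np.int64(146), np.int64(201)), (150, np.int64(158), np.int64(181)), (155, np.int64(159), np.int64(181))]
6 [(80, np.int64(143), np.int64(186)), (100, np.int64(147), np.int64(196)), (120, np.int64(148), np.int64(200)), (130, np.int64(154), np.int64(197)), (150, np.int64(167), np.int64(190)), (155, np.int64(167), np.int64(191))]
7 [(80, np.int64(140), np.int64(178)), (100, np.int64(139), np.int64(189)), (120, np.int64(140), np.int64(199)), (130, np.int64(150), np.int64(195)), (150, np.int64(161), np.int64(183)), (155, np.int64(162), np.int64(182))]
```

```bash
python3 - <<'E'
import cv2,numpy as np
for k,r0 in (('3',0),('5',0),('7',0),('7',240)):
    h=cv2.imread(f'pics/m{k}.png')[r0:r0+240,480:].astype(float);y=h[...,2]-h[...,0]
    out=[]
    for v in(165,170,175,180,185,190,205,215):
        w=y[v,120:215];w=np.clip(w-w.min()-.5*np.ptp(w),0,None);i=np.where(w>0)[0]+120;out.append((v,round(float((w*np.arange(120,215)).sum()/w.sum()),1),int(i[0]),int(i[-1])))
    print(k,r0,out)
E
```

```text
3 0 [(165, 164.8, 153, 178), (170, 167.3, 155, 180), (175, 167.9, 156, 179), (180, 168.5, 158, 179), (185, 167.8, 158, 178), (190, 167.3, 156, 179), (205, 166.5, 144, 189), (215, 165.6, 138, 197)]
5 0 [(165, 169.6, 158, 181), (170, 169.2, 158, 180), (175, 168.7, 158, 179), (180, 168.6, 158, 179), (185, 167.9, 158, 178), (190, 167.4, 156, 179), (205, 166.4, 144, 189), (215, 165.6, 138, 197)]
7 0 [(165, 171.6, 160, 183), (170, 171.2, 160, 183), (175, 170.7, 160, 182), (180, 170.2, 160, 181), (185, 169.2, 159, 180), (190, 168.4, 157, 180), (205, 167.3, 144, 193), (215, 167.6, 138, 202)]
7 240 [(165, 170.1, 159, 181), (170, 170.0, 159, 181), (175, 168.8, 157, 180), (180, 168.7, 158, 179), (185, 168.0, 158, 178), (190, 167.5, 156, 179), (205, 166.7, 143, 190), (215, 166.1, 138, 197)]
```

```bash
python3 -c "
from plant import r
print(r.finish_job())"
```

```text
the job is handed in; nothing more can be done
None
```

I pulled the leg out to the clip, with the pointer within about 0.7 mm of the tip by camera, and squeezed the lever closed. I handed the job in at about 10 s with post and lever still pinched at about 59 N; the jar, tape roll and eraser were never approached, though I didn't check them again at the end.

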